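# Hold a filter cube ready over its pocket

## Task

Fold the hasp right back off the carrier's pocket so that it lies open, then fetch the filter cube that stands by itself on the left of the desk, carry it over the things standing in between, and hold it upright, centred and squared up with the pocket, about 15 mm above the pocket's mouth, for a last check before it goes in. Finish while still holding it there, quite still: do not lower it in or let go, the cube must never touch the carrier or its hasp, and the things standing and lying about must stay where they are.

Things in the scene. Friction and masses are not known exactly. Their poses are not given: they have to be found in the camera images.
- pocket (a point): Centre of the mouth of the square pocket, at the top of the carrier, a light metal block 90 (x) by 80 (y) mm, top 34 mm above the desk, fixed to the desk. The pocket is 50 x 50 mm, 24 mm deep. Axes: x and y along the pocket's sides, z up. The hasp spans the pocket along y: hinge on the -y side, grip on the +y side. A thin staple (the catch) on the +y wall and the hinge lugs on the -y wall stand up to 11 mm above the top, 27 mm or more from the pocket's centre.
- hasp (a joint): Angle of the hasp, a steel strap 21 mm wide and 4 mm thick: 0 = shut, lying over the pocket and the staple; grows as it swings up and over; 1.57 = upright; 3.3 = folded right back, stopped just above the desk beyond the -y side. No spring and little friction: it falls open once it is past upright, and falls shut before that.
- hasp_hinge (a point): Point on the hasp's hinge axis, 47 mm from the pocket's centre on the -y side and 6 mm above the carrier's top. The axis runs along the pocket's x; the point's own axes turn with the hasp (at 0 they match the pocket's, y pointing along the strap to the grip).
- hasp_grip (a point): Centre of the hasp's grip, a small dark cross-bar (diameter 15 mm, 26 mm long, along the pocket's x) at the strap's free end, 115 mm from the hinge; shut, it is 45 mm above the desk and 28 mm beyond the carrier's +y face. It can be pinched by its two ends and then turns between the fingers as the hasp swings.
- cube_center (a point): Centre of the loose filter cube: black, 34 (x) x 40 (y) x 36 (z) mm, 39 in x with the round glass on one x side, 0.06 to 0.13 kg, upright by itself on the left half of the desk (two like it at the far right edge are fixed and not meant). Its underside is 18 mm below this point. z up; x, y square to its sides. Any of the four square positions over the pocket will do.
- screw_lid_case: White round case with dark screw lid (not the one beside the panel at the back), diameter 45, 66 mm tall, loose; origin at the centre of its underside. It, the bottle and the timer stand in a row between cube and carrier, in any order, and must not be moved.
- dropper_bottle: Brown bottle with white cap (the dark-capped one at the back is another), diameter 27, 62 mm tall, loose; origin at the centre of its underside. Not to be moved.
- bench_timer: White bench timer, the one in the row (another stands at the back), 41 x 68 x 50 mm tall, loose; origin at the centre of its underside. Not to be moved.
- culture_dish: Clear flat round dish, diameter 62, 14 mm tall, loose; origin at the centre of its underside. Not to be moved.
- coverslip_box: Small box with blue lid, 30 x 30 x 16 mm, loose; origin at the centre of its underside. Not to be moved.
Mind the look-alikes: they are no part of the job. What is shaped like the part that bears cube_center but purple or turquoise is not meant.

How it is judged:
On the way, in this order (a step that is already met when the one before it is completed fails the run):
1. the hasp is folded back off the pocket while the cube still stands on the desk (value of joint hasp above 2.6 rad and height (world z) of cube_center below 0.03 m), for 0.2 s.
2. the cube is lifted clear of the desk in the fingers (height (world z) of cube_center above 0.05 m and contact force between the fingers and filter_cube above 0.5 N), for 0.1 s.
At the end, for the whole second after the job is handed in: Hasp folded back (above 2.6 rad); cube still in the fingers, below 20 mm/s, not touching carrier or hasp, underside 4 to 28 mm above the pocket's mouth, centre within 7 mm of the pocket's (from above), upright and square to it (any quarter turn) within 0.13 rad (value of joint hasp above 2.6 rad and horizontal distance between cube_center and pocket below 0.007 m and z of cube_center in the frame of pocket between 0.022 and 0.046 m and angle between cube_center's own z axis and vertical below 0.13 rad and (angle between the x axis of cube_center and the x axis of pocket, either way round below 0.13 rad or angle between the x axis of cube_center and the y axis of pocket, either way round below 0.13 rad) and contact force between the fingers and filter_cube above 0.5 N and contact force between filter_cube and carrier below 0.05 N and linear speed of filter_cube below 0.02 m/s); the arm keeps its last pose, push and grip.
It fails at once if the cube touches the carrier or its hasp (contact force between filter_cube and carrier above 0.3 N).
It fails at once if a thing standing or lying about is moved more than 20 mm or tipped over (distance of any of screw_lid_case, dropper_bottle, bench_timer, culture_dish, coverslip_box from where it was at the start of the episode above 0.02 m or angle between any of screw_lid_case, dropper_bottle, bench_timer, culture_dish, coverslip_box's own z axis and vertical above 0.5 rad).
It also fails if it takes over 54 s, if anything falls off the work surface, if the arm or the gripper's body presses on something with over 40 N, if the wrist force passes 120 N, or if a joint passes its speed limit or range.

## Robot

A 6-joint arm with a two-finger parallel gripper is mounted at the origin on a cart in front of the work surface, level with it; the furniture and walls round the work are solid. World frame = base frame: x ahead of the robot, y to its left, z up, the work surface at z = 0. Lengths are in m, angles in rad, forces in N, time in s.
With the tool pointing down it reaches from about 0.375 to 0.925 m from the base axis. Payload 5.7 kg.
Tool frame: the origin (TCP) lies midway between the tips of the shut fingers; the grasp point (between the pads) lies 19 mm behind it (manip.grip_point_offset is the distance from the TCP to the grasp point, in m); y points along the fingers, z is the direction in which the jaws open and shut, and the axes are right-handed (so a half turn about y gives the same grasp; the last joint's range is limited). The gripper opens to 88 mm and grips with 3 to 60 N. Pads are 20 mm wide; open, the fingers measure 115 mm over their backs; the gripper's body (75 mm by 178 mm) begins 61 mm behind the grasp point.
Start: joints at [1.169, 0.359, 1.51, -0, 1.272, -0.115], TCP at [0.17, 0.575, 0.223] pointing down, gripper open.
Joint ranges: [-2.97, 2.97], [-1.01, 2.36], [0.21, 2.38], [-0.96, 4.11], [0.2, 2.71], [-2.98, 2.98]. Speed limits (rad/s): [2.39, 2.39, 3.14, 3.14, 3.14, 3.14].

## Interface

Orientations are given as a unit quaternion [w, x, y, z].
In Python, from workcell import manip gives the robot as it stands. The module is installed in compiled form; this text tells all that it offers.
- The arm moves only by the shell command python3 -m crank 'ROWS' [FORCE]. ROWS is JSON, a list of rows, each an object of numbers: "x", "y", "z": the shift along the world's x, y, z in m; "roll": the turn about the world's z in rad; "claw": the opening in per cent of the stroke, from 0 (shut) to 100 (fully open). In form: [{"x": .., "y": .., "z": .., "roll": .., "claw": ..}, ...]. A call has 1 to 5 rows; each row is the pose to reach, as a shift and turn from the pose commanded when the call began; what a row does not reach only later rows make up. A row lasts 1/12 s, in which the tool goes at most 41.7 mm and 7.16 degrees, less where a joint would pass 70% of its speed; a pose out of reach is approached as far as the arm can. A call with a gripper value outside its range is refused whole. The fingers move at their own pace and stop on an object; FORCE is the grip in N (left out, the last holds). Time passes only in rows, so rows that repeat a pose let the fingers close. It gives the time, the measured TCP pose, the force and the opening at its end, in the units of the state.
- manip.observe(): the state, without advancing time (a new reading comes with each control period).
- manip.snapshot(name): name is "scene" or "top" or "wrist"; returns a dict with "image" (400x640x3 uint8, blue, green, red), "depth" (400x640 float32, m along the optical axis (not along the pixel's ray), 0 where there is no reading), "fovy" (degrees; the focal length in pixels is half the picture's height over the tangent of half this angle, whatever the lens; pixels are square), "cx", "cy" (the principal point, pixels), "rvec" (rotation vector, rad) and "tvec" (3), from world to camera coordinates, as OpenCV has them. Camera axes: x right, y down, z forward; pixel columns grow to the right and rows downward; lengths in m; the calibration is good to about 2 mm. A picture is of the moment at which its call begins.
- manip.finish_job(): hands the job in, once; it reports no verdict.
The state is a dict: "time": time; "joints": joint angles; "qd": joint speeds; "effort": joint torques, N m; "tool_pos": TCP position; "ee_rot": TCP orientation; "ft_force": force on the tool from outside, world axes, zero at the start; "ft_torque": the same for the moment, N m; "gripper_width": opening from 0.0 (shut) to 1.0 (fully open).
Only numpy, scipy, OpenCV 4.12 (cv2) and the standard library are available. Lean on these libraries where they do the work, as an engineer would, in place of code of your own. Each camera call takes 0.05 s, during which the arm holds its last target.

## Working session

There is one attempt and no reset: what is moved stays moved. The work goes in short steps, Python scripts to look and compute and a shell command to move; the robot and the scene stay as the last step left them, time stands still between calls to the robot, and variables do not carry over. Pictures are saved under pics/ and viewed, and the job is handed in when it is done.

```bash
mkdir -p pics; cat > h.py <<'E'
from workcell import manip
import cv2, numpy as np
def cam(n):
    s=manip.snapshot(n); h=s["image"].shape[0]
    f=h/2/np.tan(np.radians(s["fovy"])/2)
    s["K"]=np.array([[f,0,s["cx"]],[0,f,s["cy"]],[0,0,1]]); s["R"]=cv2.Rodrigues(np.array(s["rvec"],float))[0]; s["t"]=np.array(s["tvec"],float).ravel()
    return s
def ray(s,u,v):
    d=s["R"].T@np.linalg.inv(s["K"])@np.array([u,v,1.]); return -s["R"].T@s["t"], d
def plane(s,u,v,z):
    o,d=ray(s,u,v); return o+d*(z-o[2])/d[2]
def proj(s,p):
    q=s["K"]@(s["R"]@np.array(p,float)+s["t"]); return q[:2]/q[2]
def world(s):
    z=s["depth"]; v,u=np.mgrid[:z.shape[0],:z.shape[1]]
    c=np.stack([u,v,np.ones_like(u)],-1)@np.linalg.inv(s["K"]).T*z[...,None]
    return (c-s["t"])@s["R"]
E
python3 - <<'E'
from h import *
for n in ["scene","top","wrist"]:
    s=cam(n); cv2.imwrite(f"pics/{n}0.png",s["image"]); print(n,s["fovy"],-s["R"].T@s["t"],(s["depth"]>0).mean())
    np.savez(f"{n}0.npz",**s)
print(manip.observe(), manip.grip_point_offset)
E
```

```text
scene 52.15501948342361 [0.0306124  0.46858354 0.57148874] 0.99605078125
top 53.654549630270836 [ 0.46496203 -0.00808542  1.03442844] 0.9959921875
wrist 61.75754950183427 [0.09921715 0.59537455 0.38393635] 0.9963359375
{'time': 0.15, 'joints': array([ 1.16888346e+00,  3.59390768e-01,  1.51116695e+00,  8.21898875e-07,
        1.27251723e+00, -1.15145340e-01]), 'qd': array([ 7.98922704e-05, -1.39037862e-03, -2.93419120e-03,  5.19482714e-04,
        5.51285227e-04,  2.65229711e-04]), 'effort': array([ 2.37416916e-04, -5.15755963e+01, -2.71006680e+01,  6.76572835e-02,
        3.06602928e-02, -8.08850450e-05]), 'tool_pos': array([0.169535  , 0.57499383, 0.22197863]), 'ee_rot': array([-0.69934377,  0.70035693, -0.10117489,  0.10090639]), 'ft_force': array([ 0.06300525, -0.44659681, -0.06882264]), 'ft_torque': array([ 0.04491923, -0.0079742 , -0.01733566]), 'gripper_width': 0.998555949821082} 0.0187
```

View pics/scene0.png

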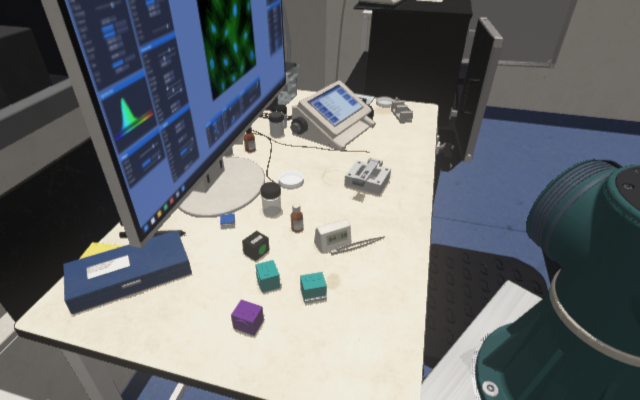

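View pics/top0.png

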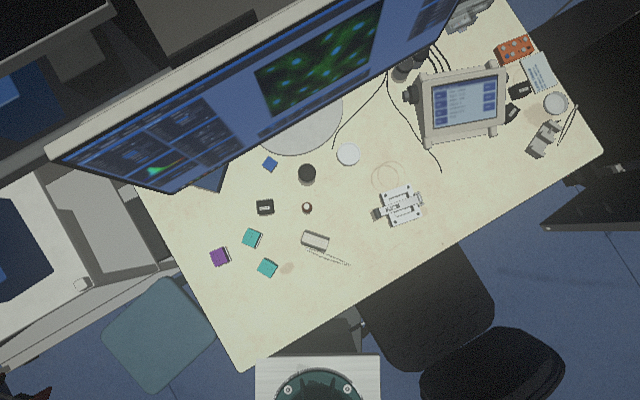

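View pics/wrist0.png

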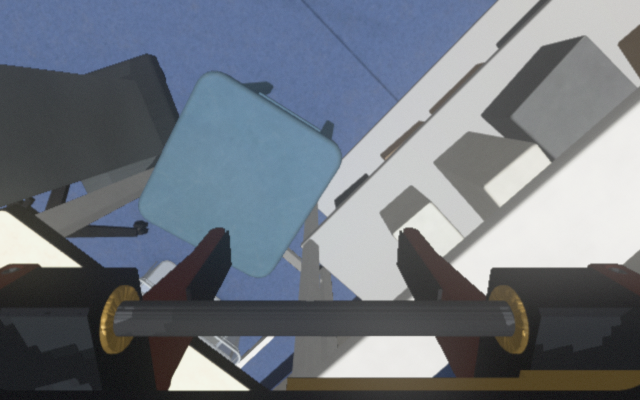

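The top view shows the black cube at about (265,207), turquoise cubes at (252,238) and (267,268), and the purple one at (220,257). The carrier is at about (400,205). The only loose black cube on the left is the one at (265,207), which is (256,245) in the scene view. I'll enlarge it to confirm.

```bash
python3 - <<'E'
import cv2,numpy as np
t=cv2.imread("pics/top0.png"); s=cv2.imread("pics/scene0.png")
a=cv2.resize(t[165:255,350:450],(400,360),interpolation=cv2.INTER_CUBIC)
b=cv2.resize(t[180:270,230:330],(400,360),interpolation=cv2.INTER_CUBIC)
cv2.imwrite("pics/c1.png",np.hstack([a,b]))
a=cv2.resize(s[140:212,330:410],(400,360),interpolation=cv2.INTER_CUBIC)
b=cv2.resize(s[215:287,230:310],(400,360),interpolation=cv2.INTER_CUBIC)
cv2.imwrite("pics/c2.png",np.hstack([a,b]))
E
```

```text
(no output)
```

View pics/c1.png

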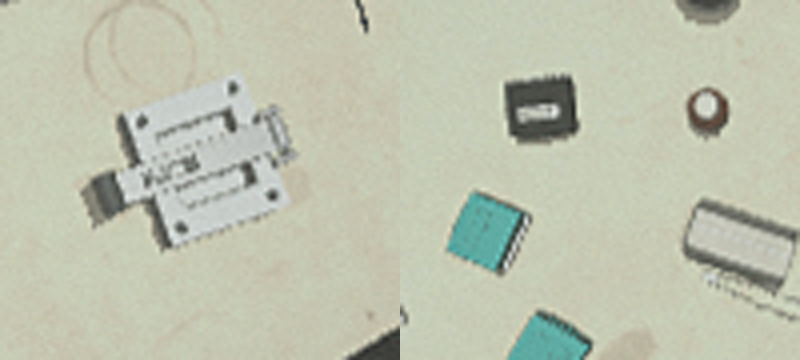

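View pics/c2.png

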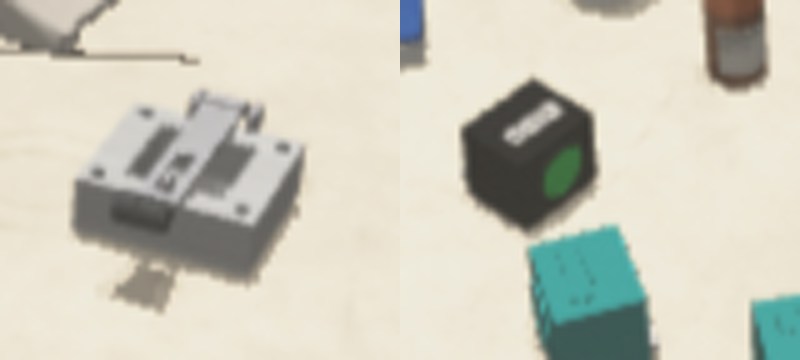

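```bash
cat > meas.py <<'E'
from h import *
def load(n): 
    d=np.load(n,allow_pickle=True); return {k:d[k] for k in d.files}
E
python3 - <<'E'
from meas import *
for n in ["top","scene"]:
    s=load(f"{n}0.npz"); W=world(s); im=s["image"].astype(int)
    box={"top":(350,165,450,255),"scene":(330,140,410,212)}[n]
    m=np.zeros(W.shape[:2],bool); m[box[1]:box[3],box[0]:box[2]]=1
    mm=m&(W[...,2]>.030)&(W[...,2]<.0375)
    r=cv2.minAreaRect(W[mm][:,:2].astype(np.float32)); print(n,"carrier",mm.sum(),r,"desk z",np.median(W[m&(abs(W[...,2])<.015)][:,2]))
    hist,_=np.histogram(W[m][:,2],np.arange(.02,.07,.002));print(hist)
    g=m&(W[...,2]>.045); P=W[g]; print("high",np.c_[P.min(0),P.max(0)].round(4).tolist())
    box={"top":(252,195,280,220),"scene":(238,225,275,262)}[n]
    m=np.zeros(W.shape[:2],bool); m[box[1]:box[3],box[0]:box[2]]=1
    mm=m&(W[...,2]>.031)&(W[...,2]<.042)&(im.max(-1)<400)
    r=cv2.minAreaRect(W[mm][:,:2].astype(np.float32)); print(n,"cube",mm.sum(),r,np.median(W[mm][:,2]))
    # sat filter
E
```

```text
top carrier 614 ((0.5347601771354675, -0.21915315091609955), (0.08973556756973267, 0.08589302748441696), 18.903118133544922) desk z 0.0006654500439286834
[ 11   5   4  12   6  49 201 269 113  40  94 142  66  37  10  21  19   8
   1   0   0   0   0   0]
high [[0.465, 0.5651], [-0.2669, -0.0081], [0.045, 1.0344]]
top cube 220 ((0.5321506261825562, 0.1309204399585724), (0.035795412957668304, 0.039601799100637436), 5.438775062561035) 0.03703903537932696
scene carrier 446 ((0.5314657688140869, -0.22335609793663025), (0.09060095995664597, 0.09480541944503784), 18.23492431640625) desk z 0.000682049020897247
[ 46  45  42  47  30  40 123 252  33  14  70 117  38  15   7  20  20   2
   0   0   0   0   0   0]
high [[0.0306, 0.5577], [-0.2666, 0.4686], [0.0451, 0.5715]]
scene cube 305 ((0.5033845901489258, 0.1295485943555832), (0.08717680722475052, 0.042870696634054184), 0.15370066463947296) 0.03625349547334245
```

```bash
python3 - <<'E'
from meas import *
s=load("top0.npz"); c=load("scene0.npz")
T=[(141,121),(232,88),(272,195),(180,228)]; T=[plane(s,350+(u+.5)/4-.5,165+(v+.5)/4-.5,.034) for u,v in T]
C=[(145,112),(283,148),(242,210),(97,173)]; C=[plane(c,330+(u+.5)/5-.5,140+(v+.5)/5-.5,.034) for u,v in C]
for n,P in (("t",T),("c",C)):
    P=np.array(P)[:,:2]; print(n,P.round(4).tolist(),P.mean(0))
    # order around; yaw
    e=[np.degrees(np.arctan2(*(P[(i+1)%4]-P[i])[::-1])) for i in range(4)]; print(np.round(e,1),[np.linalg.norm(P[(i+1)%4]-P[i]).round(4) for i in range(4)])
g=plane(s,350+100/4,165+195/4,.0525); print("grip",g)
# cube
for n,st,b in(("top",s,(250,190,282,224)),("scene",c,(236,220,276,266))):
    im=st["image"]; x0,y0,x1,y1=b
    m=(im[y0:y1,x0:x1].max(-1)<90).astype(np.uint8)
    k,l,stt,ce=cv2.connectedComponentsWithStats(m); i=1+stt[1:,4].argmax()
    cs,_=cv2.findContours((l==i).astype(np.uint8),0,2); h=max(cs,key=cv2.contourArea)[:,0]+[x0,y0]
    z=.036 if n=="top" else 0
    P=np.array([plane(st,u,v,.036)[:2] for u,v in h],np.float32); print(n,stt[i],cv2.minAreaRect(P))
# objects heights via depth
W=world(s)
for nm,(x0,y0,x1,y1) in dict(case=(295,160,320,188),bottle=(298,200,316,217),timer=(296,226,334,256),dish=(333,140,364,170),box=(258,152,282,176)).items():
    w=W[y0:y1,x0:x1].reshape(-1,3); w=w[(w[:,2]>.008)&(w[:,2]<.2)]; print(nm,w.min(0).round(3),w.max(0).round(3),np.median(w,0).round(3))
# monitor
w=W[130:200,50:400].reshape(-1,3); w=w[w[:,2]>.1]; 
print("monitor x min by y:",[(y,w[abs(w[:,1]-y)<.03].min(0).round(3).tolist()) for y in np.arange(-.2,.4,.1) if (abs(w[:,1]-y)<.03).any()])
E
```

```text
t [[0.5573, -0.1757], [0.5778, -0.2343], [0.5093, -0.2576], [0.4891, -0.1987]] [ 0.53336336 -0.2165867 ]
[ -70.8 -161.1  108.9   18.6] [np.float64(0.062), np.float64(0.0724), np.float64(0.0623), np.float64(0.072)]
c [[0.5762, -0.2385], [0.5067, -0.2608], [0.4871, -0.2029], [0.5559, -0.1784]] [ 0.53150317 -0.22013346]
[-162.2  108.7   19.7  -71.3] [np.float64(0.073), np.float64(0.0611), np.float64(0.073), np.float64(0.0634)]
grip [ 0.50877667 -0.14688242  0.0525    ]
top [  7  10  17  15 177] ((0.529926598072052, 0.12860111892223358), (0.03548390790820122, 0.0404275543987751), 0.046830497682094574)
scene [  7  12  26  29 414] ((0.5146453976631165, 0.13890232145786285), (0.05722397565841675, 0.058099668473005295), 5.760077476501465)
case [0.593 0.001 0.008] [0.636 0.043 0.07 ] [0.613 0.021 0.066]
bottle [0.517 0.012 0.013] [0.541 0.035 0.065] [0.528 0.023 0.043]
timer [ 0.406 -0.035  0.008] [0.471 0.039 0.055] [0.445 0.005 0.047]
dish [ 0.64  -0.117  0.008] [ 0.706 -0.046  0.02 ] [ 0.67  -0.086  0.015]
box [0.626 0.09  0.008] [0.676 0.139 0.021] [0.648 0.118 0.017]
monitor x min by y: [(np.float64(0.0), [0.465, -0.008, 1.034]), (np.float64(0.10000000000000003), [0.668, 0.073, 0.129]), (np.float64(0.2), [0.609, 0.17, 0.13]), (np.float64(0.3), [0.553, 0.27, 0.128]), (np.float64(0.4000000000000001), [0.649, 0.428, 0.349])]
```

```bash
cat >> h.py <<'E'
from scipy.spatial.transform import Rotation as Ro
def tool():
    o=manip.observe(); q=o["ee_rot"]; R=Ro.from_quat([q[1],q[2],q[3],q[0]]).as_matrix()
    yaw=np.degrees(np.arctan2(R[1,2],R[0,2])); return o,R,yaw
E
python3 - <<'E'
from h import *
o,R,y=tool(); print(R.round(3),y)
E
```

```text
[[ 0.959 -0.001  0.283]
 [-0.283 -0.001  0.959]
 [-0.    -1.    -0.001]] 73.56942431857496
```

```bash
python3 -m crank '[{"x":0.022,"y":-0.034,"z":0,"roll":-0.12,"claw":100},{"x":0.044,"y":-0.068,"z":0,"roll":-0.24,"claw":100},{"x":0.066,"y":-0.102,"z":0,"roll":-0.36,"claw":100},{"x":0.088,"y":-0.136,"z":0,"roll":-0.48,"claw":100},{"x":0.11,"y":-0.17,"z":0,"roll":-0.6,"claw":100}]' 15
python3 -m crank '[{"x":0.022,"y":-0.034,"z":0,"roll":-0.12,"claw":100},{"x":0.044,"y":-0.068,"z":0,"roll":-0.24,"claw":100},{"x":0.066,"y":-0.102,"z":0,"roll":-0.356,"claw":100},{"x":0.085,"y":-0.136,"z":0,"roll":-0.356,"claw":100},{"x":0.1,"y":-0.17,"z":0,"roll":-0.356,"claw":100}]'
```

```text
time: 0.57
tool_pos: [0.2801, 0.4037, 0.2224]
ee_rot: [-0.638, 0.638, -0.305, 0.305]
ft_force: [0.9, 0.7, -0.9]
gripper_width: 0.997
time: 0.98
tool_pos: [0.3809, 0.2337, 0.2227]
ee_rot: [0.575, -0.575, 0.412, -0.412]
ft_force: [0.6, -0.4, 0.1]
gripper_width: 0.998
```

```bash
python3 - <<'E'
from h import *
o,R,y=tool(); print(o["tool_pos"],y,o["time"],o["joints"].round(2))
E
```

```text
[0.38092719 0.23370768 0.22271246] 18.751385241226824 0.9833 [ 0.4   0.14  1.82 -0.    1.18  0.07]
```

```bash
python3 -m crank '[{"x":0.013,"y":-0.039,"claw":100},{"x":0.026,"y":-0.078,"claw":100},{"x":0.039,"y":-0.117,"claw":100},{"x":0.052,"y":-0.156,"claw":100},{"x":0.065,"y":-0.194,"claw":100}]'
python3 -m crank '[{"x":0.013,"y":-0.039,"claw":100},{"x":0.026,"y":-0.078,"claw":100},{"x":0.039,"y":-0.117,"claw":100},{"x":0.052,"y":-0.156,"claw":100},{"x":0.065,"y":-0.190,"claw":100}]'
python3 - <<'E'
from h import *
o,R,y=tool(); print(o["tool_pos"],y,o["time"])
s=cam("wrist"); cv2.imwrite("pics/w1.png",s["image"]); np.savez("w1.npz",**s); print(-s["R"].T@s["t"])
E
```

```text
[0.38092719 0.23370768 0.22271246] 18.751385241226824 0.9833
[0.35706009 0.30247067 0.38471627]schema error: expected keys x, y, z, roll, claw
schema error: expected keys x, y, z, roll, claw
```

View pics/w1.png

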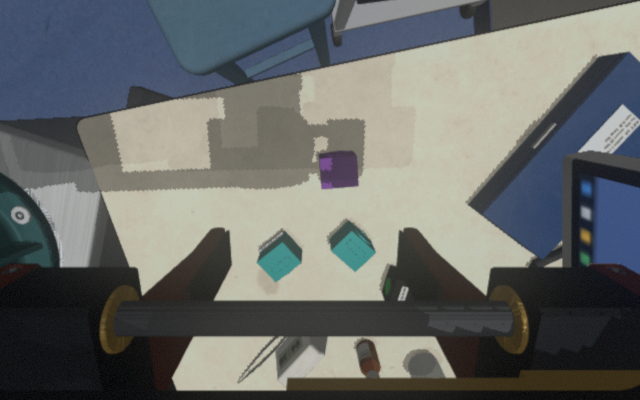

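The move was refused: every row needs all five keys. The wrist picture shows the turquoise cubes at (280,255) and (352,245), the purple one at (339,170), and the black cube at (398,288) behind the finger.

```bash
python3 -m crank '[{"x":0.013,"y":-0.039,"z":0,"roll":0,"claw":100},{"x":0.026,"y":-0.078,"z":0,"roll":0,"claw":100},{"x":0.039,"y":-0.117,"z":0,"roll":0,"claw":100},{"x":0.052,"y":-0.156,"z":0,"roll":0,"claw":100},{"x":0.065,"y":-0.194,"z":0,"roll":0,"claw":100}]'
python3 -m crank '[{"x":0.013,"y":-0.039,"z":0,"roll":0,"claw":100},{"x":0.026,"y":-0.078,"z":0,"roll":0,"claw":100},{"x":0.039,"y":-0.117,"z":0,"roll":0,"claw":100},{"x":0.052,"y":-0.156,"z":-0.01,"roll":0,"claw":100},{"x":0.065,"y":-0.192,"z":-0.02,"roll":0,"claw":100}]'
python3 - <<'E'
from h import *
o,R,y=tool(); print(o["tool_pos"],y,o["time"])
s=cam("scene"); cv2.imwrite("pics/s1.png",s["image"][80:280,250:570].repeat(2,0).repeat(2,1))
E
```

```text
time: 1.45
tool_pos: [0.4448, 0.0397, 0.2227]
ee_rot: [0.575, -0.575, 0.412, -0.412]
ft_force: [0.4, 0.3, -0.1]
gripper_width: 1.004
time: 1.87
tool_pos: [0.5104, -0.1528, 0.2028]
ee_rot: [0.575, -0.575, 0.411, -0.412]
ft_force: [1.1, -0.5, -0.4]
gripper_width: 1.002
[ 0.51044523 -0.15283123  0.202822  ] 18.75890429459731 1.8667
```

View pics/s1.png

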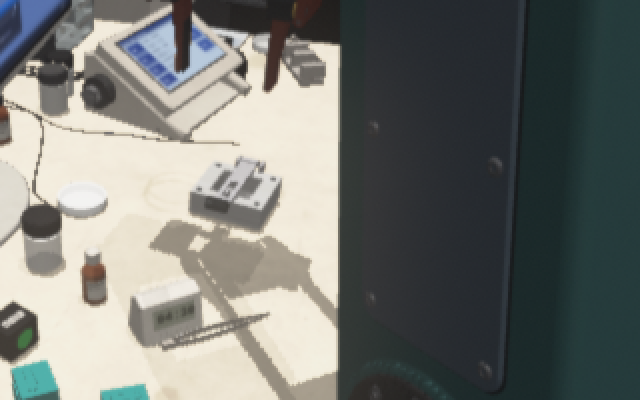

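```bash
python3 -m crank '[{"x":0,"y":0,"z":-0.04,"roll":0,"claw":65},{"x":0,"y":0,"z":-0.08,"roll":0,"claw":65},{"x":0,"y":0,"z":-0.12,"roll":0,"claw":65},{"x":0,"y":0,"z":-0.135,"roll":0,"claw":65},{"x":0,"y":0,"z":-0.135,"roll":0,"claw":65}]'
python3 - <<'E'
from h import *
s=cam("scene"); cv2.imwrite("pics/s2.png",s["image"][100:220,300:460].repeat(4,0).repeat(4,1))
s=cam("top"); cv2.imwrite("pics/t2.png",s["image"][140:260,320:480].repeat(4,0).repeat(4,1))
E
```

```text
time: 2.33
tool_pos: [0.5062, -0.1487, 0.0636]
ee_rot: [-0.574, 0.576, -0.415, 0.409]
ft_force: [0.5, -0.1, -0.5]
gripper_width: 0.668
```

View pics/s2.png

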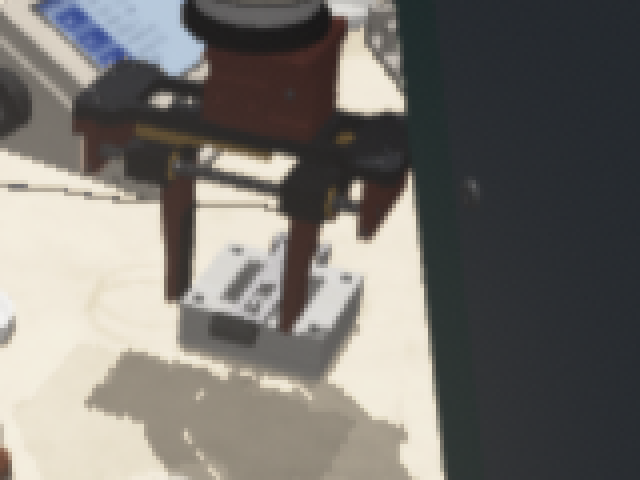

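View pics/t2.png

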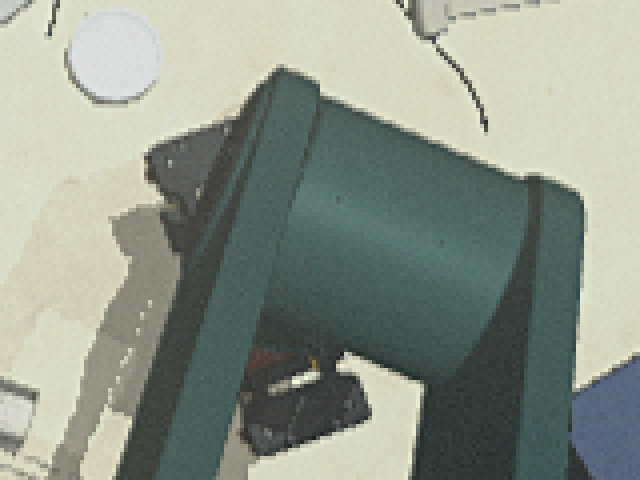

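```bash
python3 - <<'E'
from h import *
o,R,y=tool(); print(o["tool_pos"],y,o["time"],R.round(3),o["joints"].round(3),o["ft_force"])
E
```

```text
[ 0.50951339 -0.1500888   0.06744549] 18.80370645327716 2.4333 [[ 0.322 -0.001  0.947]
 [-0.947  0.001  0.322]
 [-0.001 -1.    -0.001]] [-0.417  0.457  1.818 -0.     0.868 -0.745] [ 0.34720404  0.42263301 -0.14458916]
```

```bash
python3 -m crank '[{"x":0,"y":-0.002,"z":-0.02,"roll":0,"claw":65},{"x":0,"y":-0.002,"z":-0.035,"roll":0,"claw":65},{"x":0,"y":-0.002,"z":-0.041,"roll":0,"claw":65},{"x":0,"y":-0.002,"z":-0.041,"roll":0,"claw":65},{"x":0,"y":-0.002,"z":-0.041,"roll":0,"claw":65}]'
python3 - <<'E'
from h import *
s=cam("scene"); cv2.imwrite("pics/s3.png",s["image"][140:220,320:430].repeat(6,0).repeat(6,1)); o,R,y=tool(); print(o["tool_pos"],y,o["ft_force"])
s=cam("wrist"); cv2.imwrite("pics/w3.png",s["image"])
E
```

```text
time: 2.85
tool_pos: [0.5107, -0.1528, 0.0279]
ee_rot: [0.575, -0.575, 0.411, -0.412]
ft_force: [0.4, 0.8, -0.8]
gripper_width: 0.647
[ 0.51077261 -0.1528482   0.02799755] 18.800845236274295 [ 0.41314925  0.13651418 -0.1618216 ]
```

View pics/s3.png

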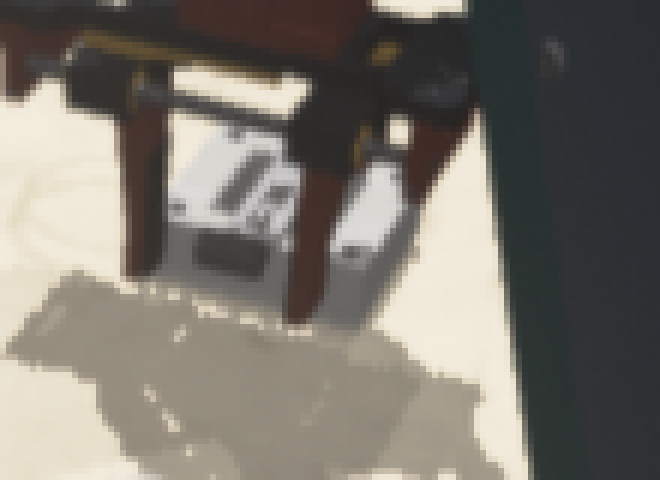

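View pics/w3.png

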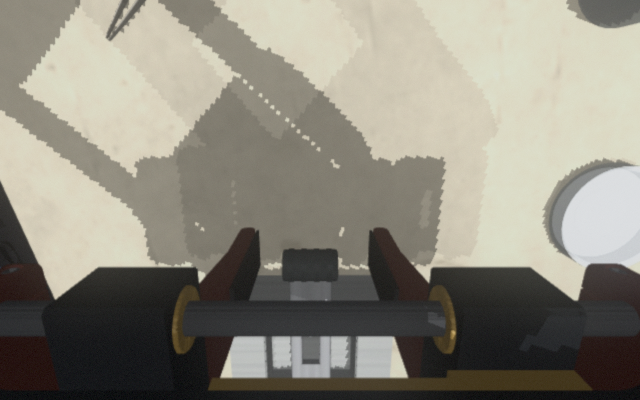

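The bar sits centred between the fingers at (310,265) in the wrist view, so I'll close.

```bash
python3 -m crank '[{"x":0,"y":0,"z":-0.002,"roll":0,"claw":10},{"x":0,"y":0,"z":-0.002,"roll":0,"claw":10},{"x":0,"y":0,"z":-0.002,"roll":0,"claw":10},{"x":0,"y":0,"z":-0.002,"roll":0,"claw":10},{"x":0,"y":0,"z":-0.002,"roll":0,"claw":10}]' 15
python3 - <<'E'
from h import *
s=cam("wrist"); cv2.imwrite("pics/w4.png",s["image"][200:400,150:470].repeat(2,0).repeat(2,1)); o,R,y=tool(); print(o["tool_pos"],y,o["ft_force"],o["gripper_width"])
th0=0
p0=o["tool_pos"]; 
for rr in (.108,.115):
  for d in range(0,166,15):
    pass
a=np.radians(18.8); yp=np.array([-np.sin(a),np.cos(a)])
# shut grip rel hinge: z 45-40=5mm -> phase
ph=np.arctan2(5,115); r=np.hypot(5,115)/1000
for d in range(0,181,15):
    t=ph+np.radians(d); h=r*(np.cos(t)-np.cos(ph)); print(d,(yp*h).round(4),round(r*(np.sin(t)-np.sin(ph)),4))
E
```

```text
time: 3.37
tool_pos: [0.5097, -0.1526, 0.0247]
ee_rot: [-0.575, 0.575, -0.412, 0.412]
ft_force: [-4.6, -1.6, -0.8]
gripper_width: 0.31
[ 0.50884671 -0.15280558  0.02460067] 18.839038249217367 [-1.90143707 -0.33968142  3.54663324] 0.29721040183040054
0 [-0.  0.] 0.0
15 [ 0.0017 -0.0049] 0.0296
30 [ 0.0058 -0.017 ] 0.0568
45 [ 0.012  -0.0352] 0.0799
60 [ 0.0199 -0.0585] 0.0971
75 [ 0.029  -0.0853] 0.1074
90 [ 0.0387 -0.1136] 0.11
105 [ 0.0482 -0.1416] 0.1048
120 [ 0.057  -0.1674] 0.0921
135 [ 0.0644 -0.1892] 0.0728
150 [ 0.07   -0.2055] 0.0482
165 [ 0.0733 -0.2152] 0.0199
180 [ 0.0741 -0.2177] -0.01
```

View pics/w4.png

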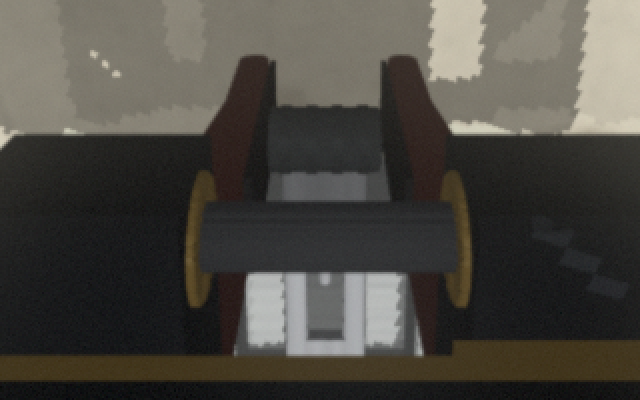

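```bash
python3 - <<'E'
from meas import *
W=world(load("top0.npz")); w=W.reshape(-1,3)
for x0,x1 in((.6,.64),(.64,.68),(.68,.72),(.72,.8)):
  for y0 in(-.5,-.45,-.4,-.35,-.3,-.25,-.2):
    q=w[(w[:,0]>x0)&(w[:,0]<x1)&(w[:,1]>y0)&(w[:,1]<y0+.05)]; print((x0,y0),q[:,2].max().round(3) if len(q) else None,end=' ')
  print()
E
```

```text
(0.6, -0.5) 0.006 (0.6, -0.45) 0.006 (0.6, -0.4) 0.006 (0.6, -0.35) 0.014 (0.6, -0.3) 0.006 (0.6, -0.25) 0.006 (0.6, -0.2) 0.006 
(0.64, -0.5) 0.006 (0.64, -0.45) 0.006 (0.64, -0.4) 0.006 (0.64, -0.35) 0.008 (0.64, -0.3) 0.011 (0.64, -0.25) 0.006 (0.64, -0.2) 0.006 
(0.68, -0.5) 0.024 (0.68, -0.45) 0.015 (0.68, -0.4) 0.058 (0.68, -0.35) 0.065 (0.68, -0.3) 0.067 (0.68, -0.25) 0.006 (0.68, -0.2) 0.008 
(0.72, -0.5) 0.092 (0.72, -0.45) 0.099 (0.72, -0.4) 0.104 (0.72, -0.35) 0.109 (0.72, -0.3) 0.111 (0.72, -0.25) 0.071 (0.72, -0.2) 0.007
```

Device starts at x > 0.68 and is low, so the swing is clear. I'll release at about 150°.

```bash
python3 -m crank '[{"x":0.0017,"y":-0.0049,"z":0.0296,"roll":0,"claw":10},{"x":0.0058,"y":-0.017,"z":0.0568,"roll":0,"claw":10},{"x":0.012,"y":-0.0352,"z":0.08,"roll":0,"claw":10},{"x":0.02,"y":-0.0585,"z":0.097,"roll":0,"claw":10},{"x":0.029,"y":-0.0853,"z":0.1074,"roll":0,"claw":10}]'
python3 - <<'E'
from h import *
s=cam("wrist"); cv2.imwrite("pics/w5.png",s["image"]); o,R,y=tool(); print(o["tool_pos"],y,o["ft_force"],o["gripper_width"])
s=cam("scene"); cv2.imwrite("pics/s5.png",s["image"][80:220,300:460].repeat(4,0).repeat(4,1))
E
```

```text
time: 3.83
tool_pos: [0.5378, -0.2376, 0.1338]
ee_rot: [-0.575, 0.575, -0.412, 0.411]
ft_force: [1.6, -1.2, -8.1]
gripper_width: 0.297
[ 0.54059772 -0.24443911  0.13542826] 18.805403503377676 [-9.90126765 -3.58358882 18.4209425 ] 0.29338137136370984
```

View pics/s5.png

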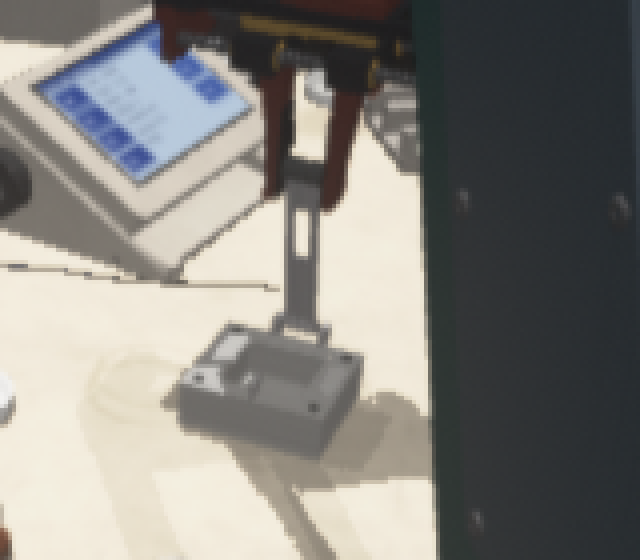

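```bash
python3 -m crank '[{"x":0.0097,"y":-0.0283,"z":0.0026,"roll":0,"claw":10},{"x":0.0192,"y":-0.0563,"z":-0.0026,"roll":0,"claw":10},{"x":0.028,"y":-0.082,"z":-0.0153,"roll":0,"claw":10},{"x":0.0354,"y":-0.104,"z":-0.0346,"roll":0,"claw":10},{"x":0.041,"y":-0.12,"z":-0.059,"roll":0,"claw":10}]'
python3 -m crank '[{"x":0.002,"y":-0.006,"z":-0.018,"roll":0,"claw":10},{"x":0.002,"y":-0.006,"z":-0.018,"roll":0,"claw":80},{"x":0.002,"y":-0.006,"z":-0.018,"roll":0,"claw":80},{"x":0.002,"y":-0.006,"z":-0.018,"roll":0,"claw":80},{"x":0.002,"y":-0.006,"z":-0.018,"roll":0,"claw":80}]'
python3 - <<'E'
from h import *
s=cam("wrist"); cv2.imwrite("pics/w6.png",s["image"]); o,R,y=tool(); print(o["tool_pos"],y,o["ft_force"],o["gripper_width"])
s=cam("scene"); cv2.imwrite("pics/s6.png",s["image"][80:220,300:460].repeat(4,0).repeat(4,1))
E
```

```text
time: 4.35
tool_pos: [0.5805, -0.3619, 0.074]
ee_rot: [-0.574, 0.576, -0.41, 0.413]
ft_force: [-1.4, -2.3, 1.5]
gripper_width: 0.293
time: 4.77
tool_pos: [0.5819, -0.3633, 0.0558]
ee_rot: [0.575, -0.575, 0.411, -0.412]
ft_force: [-0.4, 0.5, 0.8]
gripper_width: 0.556
[ 0.58208281 -0.36336906  0.05599018] 18.827466610265812 [ 0.11779896 -0.2124989   0.22897735] 0.6062901911162362
```

View pics/s6.png

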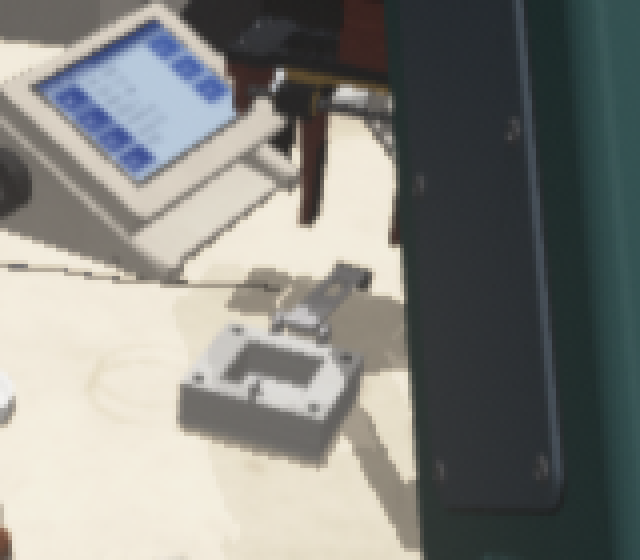

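View pics/w6.png

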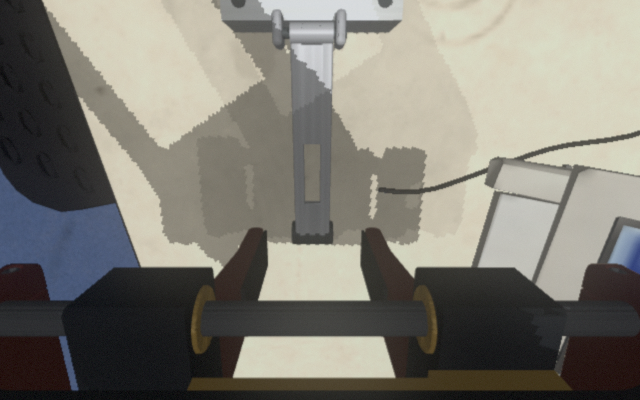

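The hasp lies folded back, with its grip on the desk at (312,235) in the wrist view. Rising now, then a wrist picture of the pocket.

```bash
python3 -m crank '[{"x":0,"y":0,"z":0.035,"roll":0,"claw":100},{"x":0,"y":0,"z":0.075,"roll":0,"claw":100},{"x":0,"y":0,"z":0.115,"roll":0,"claw":100},{"x":0,"y":0,"z":0.15,"roll":0,"claw":100},{"x":0,"y":0.0,"z":0.15,"roll":0,"claw":100}]'
python3 - <<'E'
from h import *
s=cam("wrist"); cv2.imwrite("pics/w7.png",s["image"]); np.savez("w7.npz",**s); o,R,y=tool(); print(o["tool_pos"],y,o["joints"].round(2))
E
```

```text
time: 5.28
tool_pos: [0.5858, -0.3663, 0.2149]
ee_rot: [-0.575, 0.575, -0.406, 0.417]
ft_force: [0.0, -0.7, 1.1]
gripper_width: 0.993
[ 0.58452882 -0.3653641   0.21127528] 18.82986954845905 [-0.66  0.49  1.32  0.    1.32 -0.99]
```

View pics/w7.png

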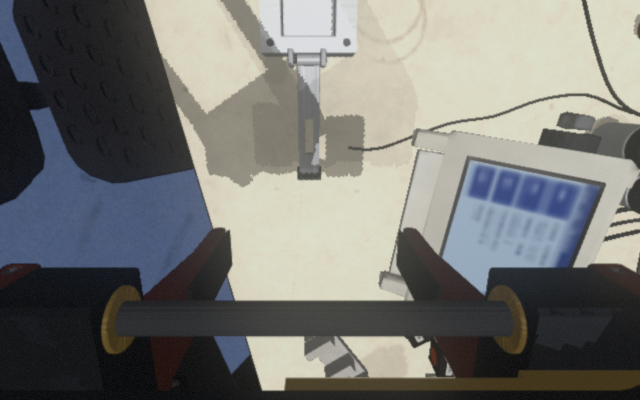

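```bash
python3 -m crank '[{"x":-0.013,"y":0.038,"z":0,"roll":0,"claw":100},{"x":-0.026,"y":0.076,"z":0,"roll":0,"claw":100},{"x":-0.026,"y":0.076,"z":0,"roll":0,"claw":100},{"x":-0.026,"y":0.076,"z":0,"roll":0,"claw":100}]'
python3 - <<'E'
from h import *
s=cam("wrist"); cv2.imwrite("pics/w8.png",s["image"]); np.savez("w8.npz",**s); o,R,y=tool(); print(o["tool_pos"],y,o["joints"].round(2))
E
```

```text
time: 5.67
tool_pos: [0.5541, -0.285, 0.2042]
ee_rot: [-0.575, 0.575, -0.412, 0.41]
ft_force: [0.6, -0.7, 0.0]
gripper_width: 1.003
[ 0.55526141 -0.28681557  0.20466631] 18.878720826055282 [-0.59  0.41  1.47 -0.    1.26 -0.92]
```

View pics/w8.png

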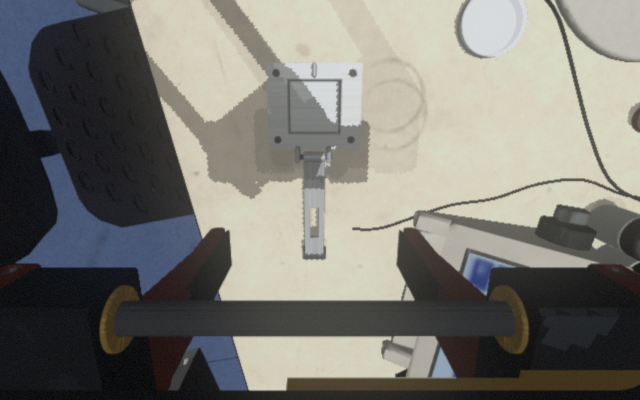

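```bash
python3 - <<'E'
from meas import *
s=load("w8.npz"); im=s["image"]; cv2.imwrite("pics/w8c.png",cv2.resize(im[55:165,255:375],(720,660)[:2],interpolation=cv2.INTER_CUBIC)[:600])
W=world(s)
m=np.zeros(W.shape[:2],bool);m[55:155,260:370]=1;m&=(W[...,2]>.028)&(W[...,2]<.038)
print(cv2.minAreaRect(W[m][:,:2].astype(np.float32)), np.median(W[m][:,2]))
g=cv2.cvtColor(im,6)
P=[]
for u,v in((276,73),(353,72),(350,139),(278,140)):
    w=(255-g[v-5:v+6,u-5:u+6].astype(float)); w=np.clip(w-np.percentile(w,70),0,None); yy,xx=np.mgrid[-5:6,-5:6]
    q=(u+(w*xx).sum()/w.sum(),v+(w*yy).sum()/w.sum()); P.append(plane(s,*q,.034)[:2]); print(np.round(q,1))
P=np.array(P);print(P.round(4),P.mean(0)); print([np.linalg.norm(P[(i+1)%4]-P[i]).round(4) for i in range(4)],[np.degrees(np.arctan2(*(P[(i+1)%4]-P[i])[::-1])).round(1) for i in range(4)])
Q=np.array([plane(s,u,v,.034)[:2] for u,v in((289,80),(340,80),(341,132),(289,132))]);print(Q.mean(0))
E
```

```text
((0.5309836268424988, -0.21913856267929077), (0.09029741585254669, 0.0802261009812355), 18.908187866210938) 0.03386213694255571
[275.5  72.6]
[352.5  72.7]
[350.5 139.4]
[277.4 139.4]
[[ 0.4872 -0.2018]
 [ 0.5554 -0.1785]
 [ 0.5754 -0.2371]
 [ 0.5074 -0.2605]] [ 0.53134144 -0.21946005]
[np.float64(0.0721), np.float64(0.0619), np.float64(0.072), np.float64(0.062)] [np.float64(18.9), np.float64(-71.1), np.float64(-161.0), np.float64(109.0)]
[ 0.53195689 -0.21887197]
```

View pics/w8c.png

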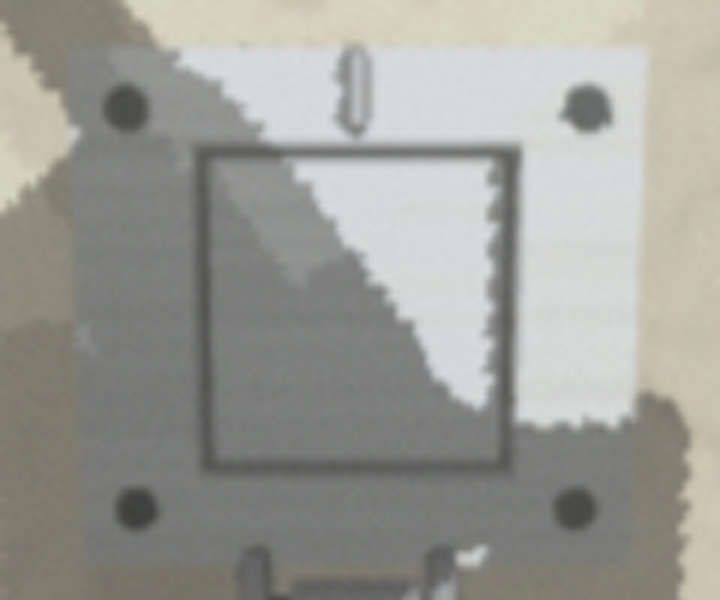

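Pocket from the wrist view: (0.5314, -0.2193), yaw 18.9°. The top and scene views agree within about 3 mm. Next, move to the cube.

```bash
python3 -m crank '[{"x":-0.013,"y":0.038,"z":0,"roll":0.12,"claw":100},{"x":-0.026,"y":0.076,"z":0,"roll":0.24,"claw":100},{"x":-0.039,"y":0.114,"z":0,"roll":0.36,"claw":100},{"x":-0.052,"y":0.152,"z":0,"roll":0.48,"claw":100},{"x":-0.065,"y":0.19,"z":0,"roll":0.6,"claw":100}]'
python3 -m crank '[{"x":0,"y":0.038,"z":0,"roll":0.12,"claw":100},{"x":0,"y":0.076,"z":0,"roll":0.24,"claw":100},{"x":0,"y":0.114,"z":0,"roll":0.36,"claw":100},{"x":0,"y":0.152,"z":0,"roll":0.48,"claw":100},{"x":0,"y":0.19,"z":0,"roll":0.6,"claw":100}]'
python3 -m crank '[{"x":0.01,"y":0.035,"z":0,"roll":0.12,"claw":100},{"x":0.03,"y":0.035,"z":-0.02,"roll":0.135,"claw":100},{"x":0.04,"y":0.035,"z":-0.05,"roll":0.135,"claw":100},{"x":0.04,"y":0.035,"z":-0.05,"roll":0.135,"claw":100}]'
python3 - <<'E'
from h import *
s=cam("wrist"); cv2.imwrite("pics/w9.png",s["image"]); np.savez("w9.npz",**s); o,R,y=tool(); print(o["tool_pos"],y,o["joints"].round(2),o["time"])
s=cam("scene"); cv2.imwrite("pics/s9.png",s["image"]); np.savez("s9.npz",**s)
E
```

```text
time: 6.13
tool_pos: [0.4909, -0.0975, 0.2048]
ee_rot: [-0.671, 0.672, -0.222, 0.222]
ft_force: [1.4, 0.7, 0.7]
gripper_width: 1.002
time: 6.55
tool_pos: [0.4919, 0.0933, 0.2051]
ee_rot: [-0.707, 0.707, -0.013, 0.014]
ft_force: [1.1, -0.6, 0.3]
gripper_width: 0.999
time: 6.88
tool_pos: [0.5313, 0.1272, 0.1507]
ee_rot: [-0.706, 0.707, 0.031, -0.034]
ft_force: [-0.2, -0.8, -0.6]
gripper_width: 1.0
[0.53031764 0.12682125 0.15239741] 95.28314985103934 [ 0.11  0.36  1.71 -0.    1.08 -1.55] 6.9333
```

View pics/w9.png

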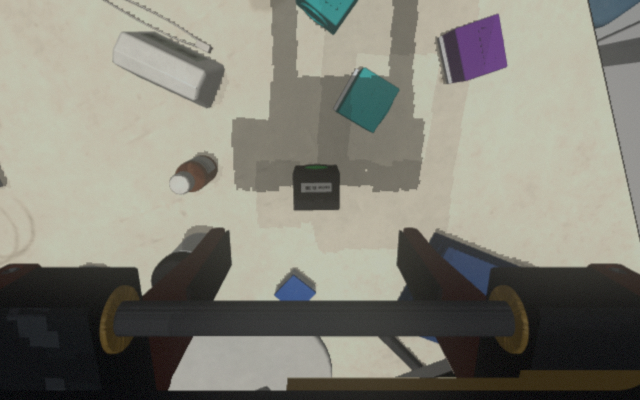

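View pics/s9.png

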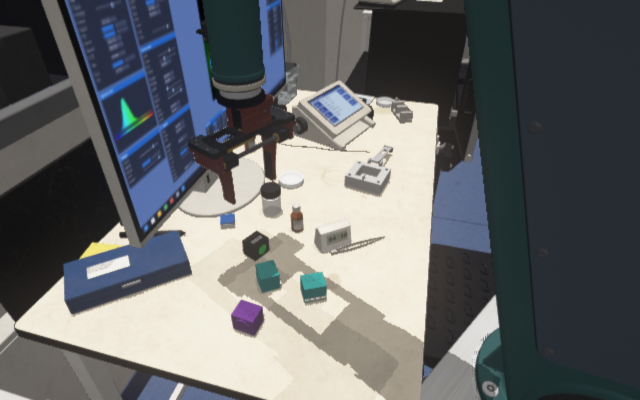

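```bash
python3 - <<'E'
from meas import *
s=load("w9.npz"); im=s["image"]; x0,y0,x1,y1=285,155,350,218
cv2.imwrite("pics/w9c.png",cv2.resize(im[150:220,280:355],(600,560),interpolation=cv2.INTER_CUBIC))
W=world(s); w=W[y0:y1,x0:x1]; m=(w[...,2]>.032)&(w[...,2]<.040)
print(cv2.minAreaRect(w[m][:,:2].astype(np.float32)),np.median(w[m][:,2]),m.sum())
c=(abs(w[...,2]-.036)<.004)&(im[y0:y1,x0:x1].max(-1)<70)
h=np.argwhere(m)[:,::-1]+[x0,y0]; P=np.array([plane(s,u,v,.036)[:2] for u,v in h],np.float32); print(cv2.minAreaRect(P))
E
```

```text
((0.5290852189064026, 0.1282922774553299), (0.03517613559961319, 0.040029507130384445), 6.064006328582764) 0.03597088964586884 1827
((0.5286004543304443, 0.12816162407398224), (0.03523537516593933, 0.04005587100982666), 5.3790411949157715)
```

View pics/w9c.png

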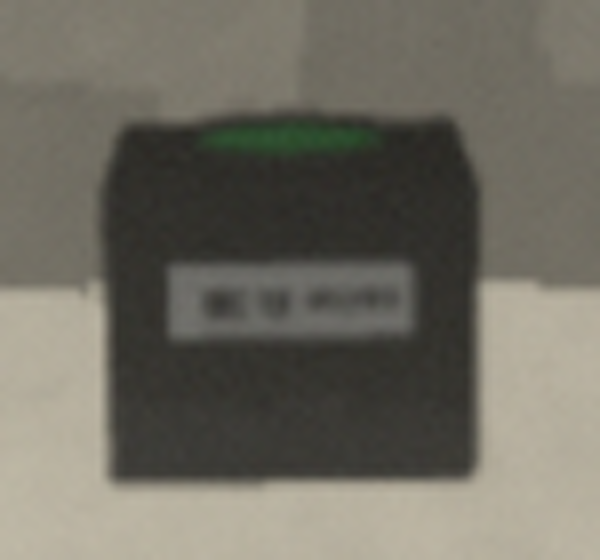

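Confirmed: it is the black cube with the round green glass, and the turquoise and purple ones are look-alikes. Centre (0.529, 0.128), yaw about 5.5°. Descending.

```bash
python3 -m crank '[{"x":-0.001,"y":0.0015,"z":-0.03,"roll":0,"claw":100},{"x":-0.001,"y":0.0015,"z":-0.06,"roll":0,"claw":100},{"x":-0.001,"y":0.0015,"z":-0.09,"roll":0,"claw":100},{"x":-0.001,"y":0.0015,"z":-0.1,"roll":0,"claw":100},{"x":-0.001,"y":0.0015,"z":-0.1,"roll":0,"claw":100}]'
python3 - <<'E'
from h import *
s=cam("wrist"); cv2.imwrite("pics/w10.png",s["image"]); o,R,y=tool(); print(o["tool_pos"],y,o["ft_force"],o["time"])
s=cam("scene"); cv2.imwrite("pics/s10.png",s["image"][110:310,150:390].repeat(3,0).repeat(3,1)[:600])
E
```

```text
time: 7.4
tool_pos: [0.5282, 0.1279, 0.0539]
ee_rot: [-0.706, 0.707, 0.031, -0.034]
ft_force: [0.6, 0.7, 0.6]
gripper_width: 1.0
[0.52956149 0.12813951 0.05537141] 95.23215277725072 [ 0.01618581  0.08946425 -0.49797155] 7.45
```

View pics/w10.png

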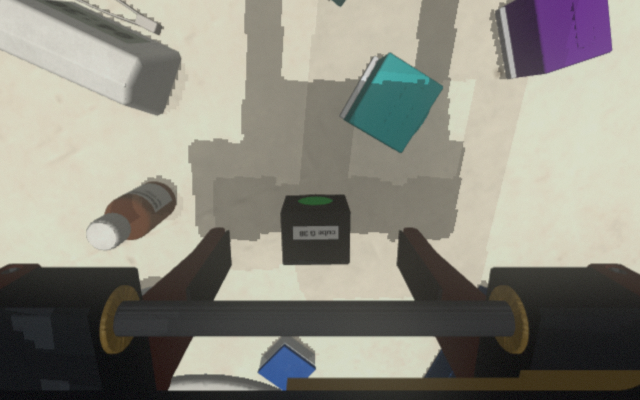

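View pics/s10.png

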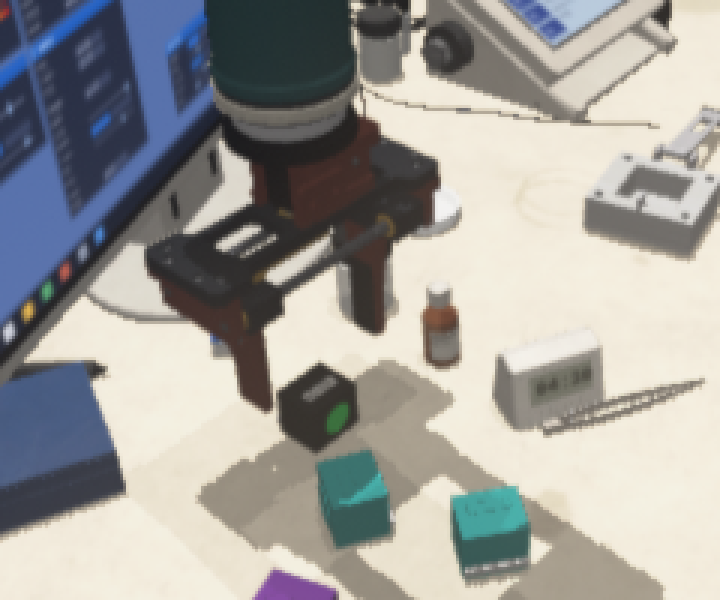

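```bash
python3 -m crank '[{"x":0,"y":0,"z":-0.02,"roll":0,"claw":100},{"x":0,"y":0,"z":-0.035,"roll":0,"claw":100},{"x":0,"y":0,"z":-0.045,"roll":0,"claw":100},{"x":0,"y":0,"z":-0.047,"roll":0,"claw":100},{"x":0,"y":0,"z":-0.047,"roll":0,"claw":100}]'
python3 -m crank '[{"x":0,"y":0,"z":0,"roll":0,"claw":60},{"x":0,"y":0,"z":0,"roll":0,"claw":50},{"x":0,"y":0,"z":0,"roll":0,"claw":20},{"x":0,"y":0,"z":0,"roll":0,"claw":20},{"x":0,"y":0,"z":0,"roll":0,"claw":20}]' 25
python3 -m crank '[{"x":0,"y":0,"z":0,"roll":0,"claw":20},{"x":0,"y":0,"z":0,"roll":0,"claw":20},{"x":0,"y":0,"z":0,"roll":0,"claw":20}]'
python3 - <<'E'
from h import *
s=cam("wrist"); cv2.imwrite("pics/w11.png",s["image"]); o,R,y=tool(); print(o["tool_pos"],y,o["ft_force"],o["gripper_width"]*.088)
E
```

```text
time: 7.92
tool_pos: [0.5303, 0.1287, 0.0087]
ee_rot: [-0.706, 0.706, 0.033, -0.032]
ft_force: [-0.3, 0.0, 0.5]
gripper_width: 0.996
time: 8.33
tool_pos: [0.53, 0.1287, 0.0084]
ee_rot: [-0.706, 0.706, 0.033, -0.032]
ft_force: [0.4, -0.2, -0.3]
gripper_width: 0.659
time: 8.58
tool_pos: [0.5297, 0.1287, 0.008]
ee_rot: [-0.706, 0.706, 0.033, -0.033]
ft_force: [-0.5, 0.3, 0.3]
gripper_width: 0.455
[0.52968359 0.12867692 0.00802627] 95.2832004711446 [-0.52313589  0.04529017  1.39141099] 0.03986794624136931
```

View pics/w11.png

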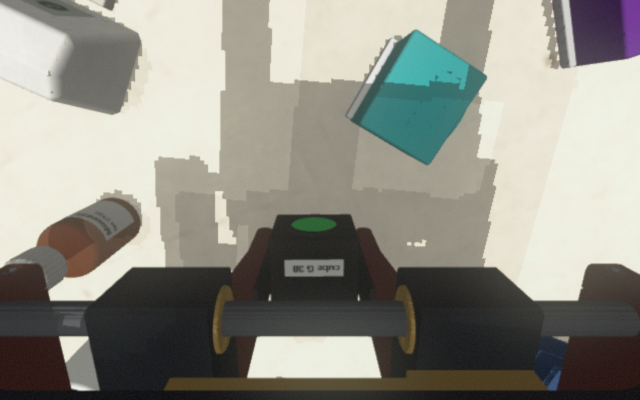

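Gripped, with an opening of 39.9 mm. Lifting straight up.

```bash
python3 -m crank '[{"x":0,"y":0,"z":0.005,"roll":0,"claw":20},{"x":0,"y":0,"z":0.02,"roll":0,"claw":20},{"x":0,"y":0,"z":0.05,"roll":0,"claw":20},{"x":0,"y":0,"z":0.08,"roll":0,"claw":20},{"x":0,"y":0,"z":0.11,"roll":0,"claw":20}]'
python3 -m crank '[{"x":-0.005,"y":0,"z":0.03,"roll":0,"claw":20},{"x":-0.01,"y":0,"z":0.05,"roll":0,"claw":20},{"x":-0.015,"y":0,"z":0.06,"roll":0,"claw":20},{"x":-0.02,"y":0,"z":0.06,"roll":0,"claw":20},{"x":-0.02,"y":0,"z":0.06,"roll":0,"claw":20}]'
python3 - <<'E'
from h import *
s=cam("wrist"); cv2.imwrite("pics/w12.png",s["image"]); o,R,y=tool(); print(o["tool_pos"],y,o["ft_force"],o["gripper_width"]*.088,o["joints"].round(2))
s=cam("scene"); cv2.imwrite("pics/s12.png",s["image"])
E
```

```text
time: 9.05
tool_pos: [0.529, 0.1286, 0.1191]
ee_rot: [-0.706, 0.706, 0.032, -0.033]
ft_force: [0.7, -0.5, -0.6]
gripper_width: 0.453
time: 9.47
tool_pos: [0.5081, 0.1286, 0.1776]
ee_rot: [-0.706, 0.706, 0.032, -0.033]
ft_force: [-0.5, 0.9, -1.3]
gripper_width: 0.453
[0.50816025 0.12853877 0.17688165] 95.28913160075241 [-1.01785555  0.03644901 -1.6950784 ] 0.04003202283157379 [ 0.12  0.3   1.73 -0.    1.12 -1.55]
```

View pics/s12.png

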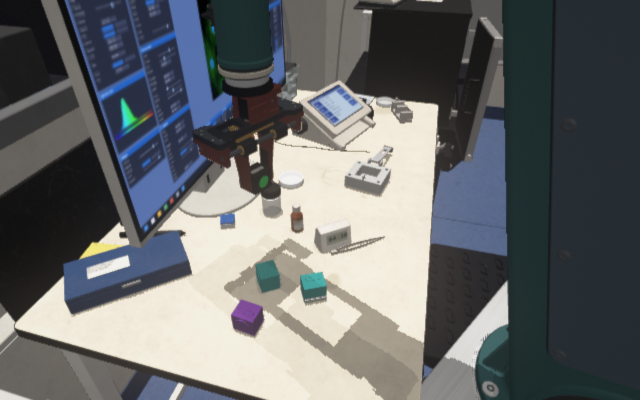

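```bash
python3 -m crank '[{"x":0,"y":-0.02,"z":0,"roll":0.04,"claw":20},{"x":0,"y":-0.055,"z":0,"roll":0.08,"claw":20},{"x":0.004,"y":-0.093,"z":0,"roll":0.12,"claw":20},{"x":0.008,"y":-0.131,"z":0,"roll":0.16,"claw":20},{"x":0.012,"y":-0.169,"z":0,"roll":0.2,"claw":20}]'
python3 -m crank '[{"x":0.004,"y":-0.038,"z":0,"roll":0.0375,"claw":20},{"x":0.008,"y":-0.076,"z":0,"roll":0.0375,"claw":20},{"x":0.01,"y":-0.114,"z":0,"roll":0.0375,"claw":20},{"x":0.012,"y":-0.145,"z":0,"roll":0.0375,"claw":20},{"x":0.012,"y":-0.165,"z":0,"roll":0.0375,"claw":20}]'
python3 -m crank '[{"x":0,"y":-0.0135,"z":-0.01,"roll":0,"claw":20},{"x":0,"y":-0.0135,"z":-0.03,"roll":0,"claw":20},{"x":0,"y":-0.0135,"z":-0.05,"roll":0,"claw":20},{"x":0,"y":-0.0135,"z":-0.05,"roll":0,"claw":20},{"x":0,"y":-0.0135,"z":-0.05,"roll":0,"claw":20}]'
python3 - <<'E'
from h import *
s=cam("wrist"); cv2.imwrite("pics/w13.png",s["image"]); np.savez("w13.npz",**s); o,R,y=tool(); print(o["tool_pos"],y,o["ft_force"],o["gripper_width"]*.088,o["joints"].round(2))
s=cam("scene"); cv2.imwrite("pics/s13.png",s["image"][80:220,300:460].repeat(4,0).repeat(4,1))
E
```

```text
time: 9.98
tool_pos: [0.5209, -0.0417, 0.1763]
ee_rot: [0.7, -0.699, -0.103, 0.105]
ft_force: [0.8, 0.4, -1.1]
gripper_width: 0.457
time: 10.4
tool_pos: [0.5334, -0.2087, 0.176]
ee_rot: [0.698, -0.698, -0.115, 0.116]
ft_force: [0.5, 1.3, -1.1]
gripper_width: 0.457
time: 10.82
tool_pos: [0.5319, -0.2174, 0.1256]
ee_rot: [0.699, -0.696, -0.115, 0.118]
ft_force: [0.5, -0.3, -2.0]
gripper_width: 0.451
[ 0.53311553 -0.21800929  0.12699576] 108.92068184406983 [ 0.33496342 -0.50747884 -0.95105502] 0.039763586630623717 [-0.51  0.43  1.67  0.    1.05 -2.41]
```

View pics/s13.png

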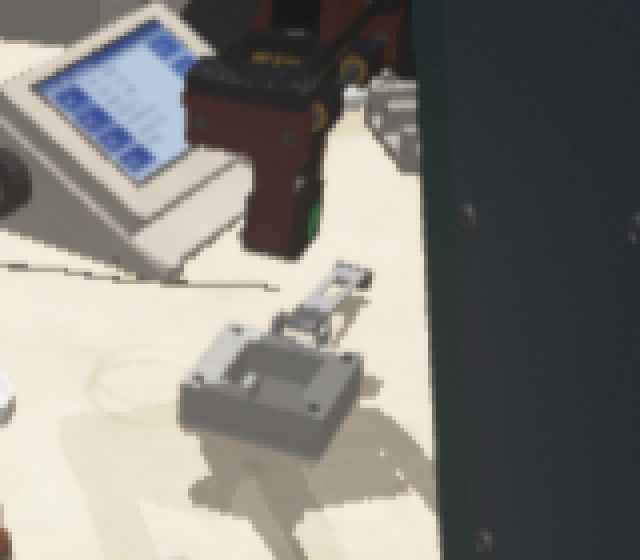

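View pics/w13.png

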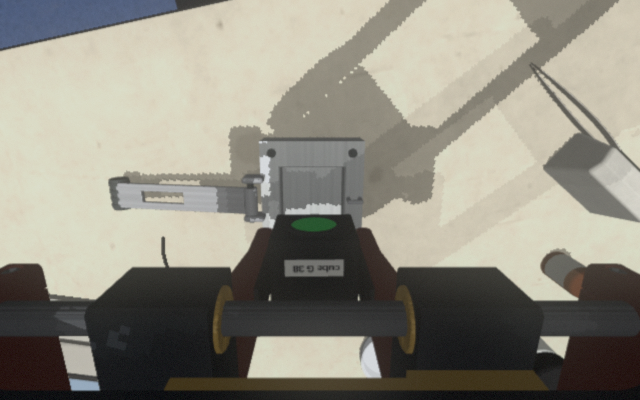

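```bash
python3 - <<'E'
from meas import *
s=load("w13.npz"); im=s["image"]; W=world(s)
m=np.zeros(W.shape[:2],bool); m[205:300,262:368]=1; m&=(W[...,2]>.148)&(W[...,2]<.162)&(abs(W[...,0]-.53)<.05)
P=W[m]; print(m.sum(),cv2.minAreaRect(P[:,:2].astype(np.float32)),np.median(P[:,2]))
g=cv2.cvtColor(im,6);H=[]
for u,v in((271,153),(353,153)):
    w=(255-g[v-5:v+6,u-5:u+6].astype(float)); w=np.clip(w-np.percentile(w,75),0,None); yy,xx=np.mgrid[-5:6,-5:6]
    H.append(plane(s,u+(w*xx).sum()/w.sum(),v+(w*yy).sum()/w.sum(),.034)[:2])
H=np.array(H); d=H[1]-H[0]; print(H,np.linalg.norm(d),np.degrees(np.arctan2(d[1],d[0])))
a=np.radians(18.9); print("pocket from holes",H.mean(0)+.036*np.array([np.cos(a),np.sin(a)]))
# label-line image edges of cube top at plane
o,R,y=tool(); z=o["tool_pos"][2]+.028
for q in((274,216),(354,216),(358,298),(272,298)): print(plane(s,*q,z).round(4))
E
```

```text
6388 ((0.529353141784668, -0.21849825978279114), (0.032420556992292404, 0.04714176431298256), 19.024696350097656) 0.15357889213439552
[[ 0.50729274 -0.26023565]
 [ 0.48744142 -0.2020315 ]] 0.061496328858618866 108.83263840379273
pocket from holes [ 0.53142616 -0.21947255]
[ 0.5109 -0.2427  0.156 ]
[ 0.5002 -0.2112  0.156 ]
[ 0.5357 -0.1958  0.156 ]
[ 0.5481 -0.2321  0.156 ]
```

```bash
python3 - <<'E'
from meas import *
s=load("w13.npz"); W=world(s)
a=np.radians(18.9); ux=np.array([np.cos(a),np.sin(a)])
for u in (295,305,315,325,335):
    c=W[205:300,u]; t=(c[:,:2]-[.5331,-.218])@ux
    print(u,[(v,round(t[v-205]*1e3,1),round(c[v-205,2]*1e3,1)) for v in range(210,300,6)])
o,R,y=tool();print(o["tool_pos"])
cv2.imwrite("pics/w13c.png",s["image"][200:310,240:390].repeat(5,0).repeat(5,1))
E
```

```text
295 [(210, np.float64(15.1), np.float64(10.4)), (216, np.float64(-19.1), np.float64(127.0)), (222, np.float64(-18.4), np.float64(133.9)), (228, np.float64(-19.5), np.float64(145.1)), (234, np.float64(-18.0), np.float64(148.6)), (240, np.float64(-17.0), np.float64(153.1)), (246, np.float64(-14.5), np.float64(153.8)), (252, np.float64(-11.5), np.float64(153.4)), (258, np.float64(-8.7), np.float64(153.6)), (264, np.float64(-6.1), np.float64(154.1)), (270, np.float64(-4.0), np.float64(155.7)), (276, np.float64(0.5), np.float64(152.7)), (282, np.float64(3.3), np.float64(153.2)), (288, np.float64(6.0), np.float64(153.6)), (294, np.float64(9.5), np.float64(152.9))]
305 [(210, np.float64(15.5), np.float64(9.0)), (216, np.float64(-19.0), np.float64(126.8)), (222, np.float64(-18.4), np.float64(134.2)), (228, np.float64(-17.9), np.float64(141.0)), (234, np.float64(-18.8), np.float64(150.6)), (240, np.float64(-17.3), np.float64(153.9)), (246, np.float64(-14.5), np.float64(153.7)), (252, np.float64(-11.1), np.float64(152.6)), (258, np.float64(-8.3), np.float64(152.7)), (264, np.float64(-6.6), np.
[... 1571 characters left out ...]
(210, np.float64(15.2), np.float64(10.1)), (216, np.float64(-17.7), np.float64(122.8)), (222, np.float64(-18.0), np.float64(133.0)), (228, np.float64(-19.6), np.float64(145.5)), (234, np.float64(-17.7), np.float64(148.0)), (240, np.float64(-17.0), np.float64(153.0)), (246, np.float64(-14.0), np.float64(152.6)), (252, np.float64(-12.1), np.float64(154.7)), (258, np.float64(-8.7), np.float64(153.7)), (264, np.float64(-6.2), np.float64(154.3)), (270, np.float64(-3.4), np.float64(154.5)), (276, np.float64(-0.1), np.float64(153.9)), (282, np.float64(3.0), np.float64(153.7)), (288, np.float64(6.2), np.float64(153.4)), (294, np.float64(9.3), np.float64(153.4))]
[ 0.53388401 -0.2183765   0.12795522]
```

View pics/w13c.png

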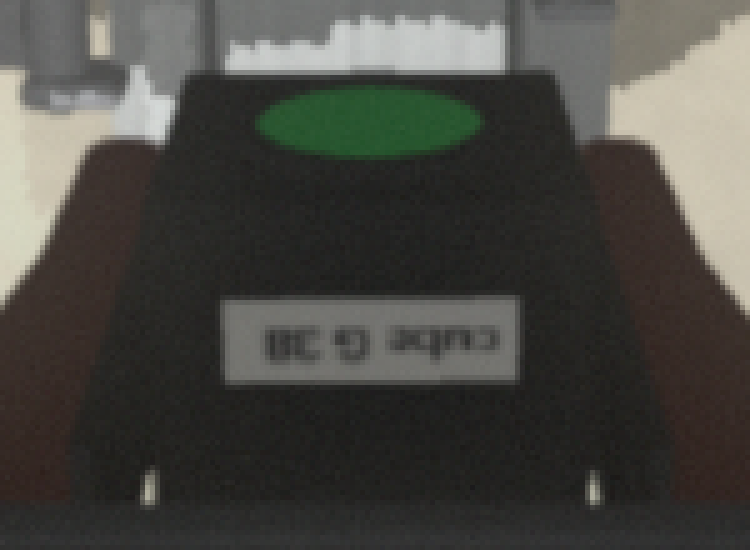

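```bash
python3 -m crank '[{"x":-0.0015,"y":-0.0005,"z":-0.01,"roll":0,"claw":20},{"x":-0.0015,"y":-0.0005,"z":-0.025,"roll":0,"claw":20},{"x":-0.0015,"y":-0.0005,"z":-0.04,"roll":0,"claw":20},{"x":-0.0015,"y":-0.0005,"z":-0.05,"roll":0,"claw":20},{"x":-0.0015,"y":-0.0005,"z":-0.055,"roll":0,"claw":20}]'
python3 -m crank '[{"x":0,"y":0,"z":-0.004,"roll":0,"claw":20},{"x":0,"y":0,"z":-0.008,"roll":0,"claw":20},{"x":0,"y":0,"z":-0.012,"roll":0,"claw":20},{"x":0,"y":0,"z":-0.013,"roll":0,"claw":20},{"x":0,"y":0,"z":-0.013,"roll":0,"claw":20}]'
python3 -m crank '[{"x":0,"y":0,"z":0,"roll":0,"claw":20},{"x":0,"y":0,"z":0,"roll":0,"claw":20},{"x":0,"y":0,"z":0,"roll":0,"claw":20},{"x":0,"y":0,"z":0,"roll":0,"claw":20},{"x":0,"y":0,"z":0,"roll":0,"claw":20}]'
python3 - <<'E'
from h import *
for n in("wrist","scene","top"):
    s=cam(n); cv2.imwrite(f"pics/{n}14.png",s["image"]); np.savez(f"{n}14.npz",**s)
o,R,y=tool(); print(o["tool_pos"],y,R.round(3)[:,1],o["ft_force"],o["gripper_width"]*.088,abs(o["qd"]).max())
cv2.imwrite("pics/s14.png",cv2.imread("pics/scene14.png")[80:220,300:460].repeat(4,0).repeat(4,1))
E
```

```text
time: 11.33
tool_pos: [0.5317, -0.2189, 0.072]
ee_rot: [0.698, -0.697, -0.116, 0.116]
ft_force: [-0.7, -0.5, -1.6]
gripper_width: 0.455
time: 11.75
tool_pos: [0.5322, -0.2194, 0.06]
ee_rot: [-0.697, 0.698, 0.116, -0.116]
ft_force: [-1.0, 0.7, -1.3]
gripper_width: 0.455
time: 12.17
tool_pos: [0.5323, -0.2194, 0.0602]
ee_rot: [-0.697, 0.698, 0.116, -0.116]
ft_force: [-0.3, 0.4, -1.3]
gripper_width: 0.453
[ 0.53226272 -0.21935484  0.06009334] 108.88842110258857 [ 0. -0. -1.] [ 0.09914092  0.24819021 -2.15952745] 0.04016467001321545 0.002323750416903021
```

View pics/s14.png

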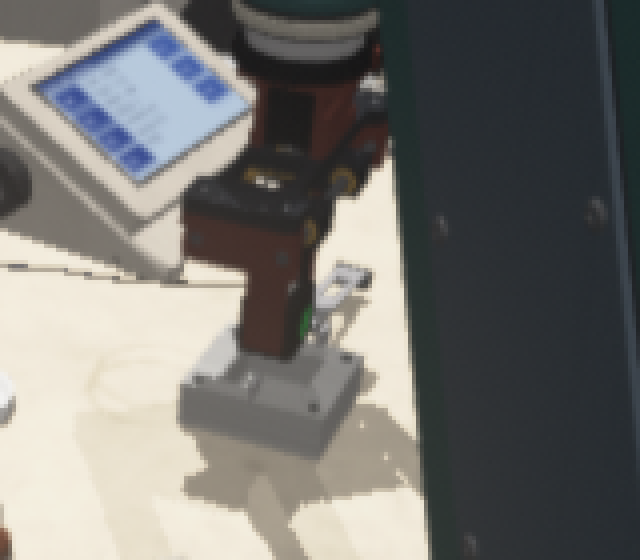

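View pics/wrist14.png

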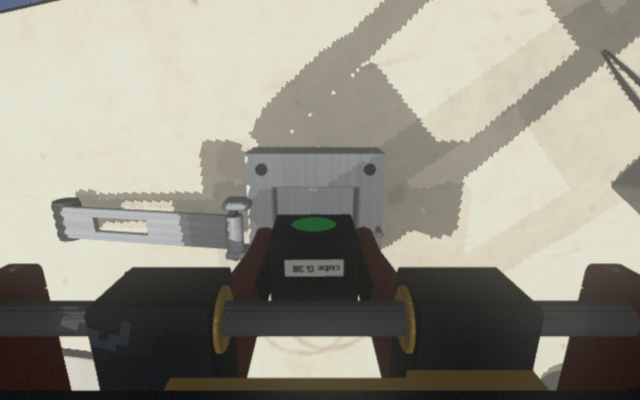

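View pics/top14.png

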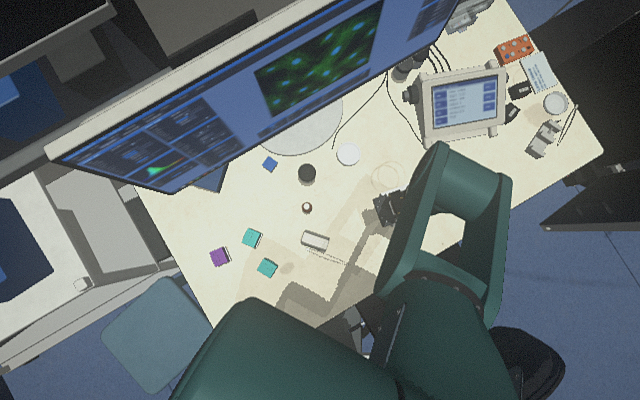

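```bash
python3 - <<'E'
from meas import *
s=load("wrist14.npz"); W=world(s); g=cv2.cvtColor(s["image"],6);H=[]
for u,v in((261,170),(370,170)):
    w=(255-g[v-6:v+7,u-6:u+7].astype(float)); w=np.clip(w-np.percentile(w,75),0,None); yy,xx=np.mgrid[-6:7,-6:7]
    H.append(plane(s,u+(w*xx).sum()/w.sum(),v+(w*yy).sum()/w.sum(),.034)[:2])
H=np.array(H); d=H[1]-H[0]; a=np.arctan2(d[1],d[0])-np.pi/2; ux=np.array([np.cos(a),np.sin(a)]); uy=np.array([-ux[1],ux[0]])
pc=H.mean(0)+.036*ux; print("pocket",pc,"yaw",np.degrees(a),np.linalg.norm(d))
r=W[243:298,275:356].reshape(-1,3); print("cube top z",np.median(r[:,2]))
t=(W[...,:2]-pc)@ux; face=t[218:234,285:345]; print("glass face x",np.percentile(face,[10,50,90])*1e3)
# lateral edges of cube bottom -x face at row 216 from depth jump / darkness
for v in(218,222,226):
    row=g[v,240:390].astype(int); n=(W[v,:,:2]-pc)@uy*1e3
    dk=[u for u in range(262,370) if g[v,u]<62 and W[v,u,2]>.04 and max(s["image"][v,u])-min(s["image"][v,u])<14]; print(v,dk[0],dk[-1],n[dk[0]].round(1),n[dk[-1]].round(1))
print("hasp z", W[215:230,80:220,2].max())
a0=load("top0.npz")["image"]; a1=load("top14.npz")["image"]; 
for nm,(x0,y0,x1,y1) in dict(case=(295,160,320,188),bottle=(298,200,316,217),timer=(296,226,334,256),dish=(333,140,364,170),box=(258,152,282,176)).items():
    p,_=cv2.phaseCorrelate(cv2.cvtColor(a0,6)[y0:y1,x0:x1].astype(np.float32),cv2.cvtColor(a1,6)[y0:y1,x0:x1].astype(np.float32)); print(nm,np.round(p,2))
E
```

```text
pocket [ 0.5316066  -0.21922701] yaw 19.215239509992404 0.061718070024992605
cube top z 0.08823777196332246
glass face x [-17.90419541 -16.96395594 -16.2345486 ]
218 276 351 -20.1 18.4
222 275 352 -19.9 18.3
226 274 354 -19.7 18.8
hasp z 0.2221987501557911
case [0.55 0.07]
bottle [-0.1   0.04]
timer [0.11 0.01]
dish [-0.15 -0.04]
box [-0.08  0.  ]
```

Checks agree: the cube is centred within about 1 mm, square within 0.5°, and its underside is about 18 mm above the mouth (17 from the depth and TCP readings averaged). It is at rest, and the bystanders have not moved. Handing in.

```bash
python3 -c "
from workcell import manip
print(manip.finish_job())"
```

```text
the job is handed in; nothing more can be done
None
```

The job is handed in, with the cube held still above the pocket at about 12 s on the robot's clock. `finish_job` reports no verdict.

**What I did:** I pinched the hasp's grip by its ends, swung it over and let it fall open. Then I gripped the loose black cube with the green glass across its 40 mm sides, carried it over the row and stopped above the pocket.

**Last checks:**
- **Hasp:** it lies folded back, seen in the scene and wrist pictures. My height check on it gave a useless reading of 222 mm, probably from part of the gripper in the picture.
- **Cube over the pocket:** it is centred within about 1 mm and square within about 0.4°, with the tool pointing straight down. Its underside is 16–18 mm above the mouth, depending on the reading, against the 15 mm you asked for and the 4–28 mm allowed.
- **Grip:** the opening reads 40 mm, and the joints were practically at rest.
- **Things standing about:** bottle, timer, dish and box shifted no more than 0.15 px between the first and last top pictures. The case showed about 0.5 px (roughly 1 mm), which I put down to a shadow.

**Disagreement:** the three cameras placed the pocket up to 3.5 mm apart. I aimed mainly by the wrist camera, which gave the same spot within 1 mm in three pictures.

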